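Clamp a valve plug with the click wrench

ROBOT

A 6-joint arm with a two-finger parallel gripper is mounted at the origin on the work surface. World frame = base frame: x ahead of the robot, y to its left, z up, the work surface at z = 0. Lengths are in mm, angles in rad, forces in N, time in s.
With the tool pointing down it reaches from about 350 to 775 mm from the base axis. Payload 7.3 kg.
Tool frame: the origin (TCP) lies at the very end of the fingers, on their centre line; the grasp point (between the pads) lies 19 mm behind it; x points along the fingers, y is the direction in which the jaws open and shut, and the axes are right-handed (so a half turn about x gives the same grasp; the last joint's range is limited). The gripper opens to 92 mm and grips with 3 to 60 N. Pads are 19 mm wide; open, the fingers measure 130 mm over their backs; the gripper's body (75 mm by 190 mm) begins 47 mm behind the grasp point.
Start: joints at [1.117, 0.342, 1.524, -0, 1.275, -0.146], TCP at [159.041, 500.351, 226.741] pointing down, gripper open.
Joint ranges: [-2.53, 2.53], [-0.77, 2.02], [0.04, 2.7], [-1, 4.14], [0.28, 2.66], [-3.11, 3.11]. Speed limits (rad/s): [2.57, 2.57, 3.14, 3.14, 3.14, 3.14].

INTERFACE

Orientations are given as [roll, pitch, yaw] about the fixed x, y, z axes, in that order (R = Rz(yaw) Ry(pitch) Rx(roll)).
In Python, from plant import bot gives the robot as it stands.
- The arm moves only by the tool step_arm, never from a script. Its argument "targets" is a list that holds one entry, the list of rows, each a list of 4 numbers: the shift along the tool's x, y, z in m, then the turn about the tool's x in degrees. A call has exactly 5 rows; each row is the pose to reach, as a shift and turn from the pose measured when the call began, along the tool's axes at that moment; what a row does not reach only later rows make up. A row lasts 1/12 s, in which the tool goes at most 41.7 mm and 7.16 degrees, less where a joint would pass 70% of its speed; a pose out of reach is approached as far as the arm can. A call with a gripper value outside its range is refused whole. "jaw" is the closure, from 0 (fully open) to 1 (shut), set as the call begins (left out, the last holds). The fingers move at their own pace and stop on an object; the grip force is fixed at half the most. Time passes only in rows, so rows that repeat a pose let the fingers close, or fill a call up. It gives the time, the measured TCP pose, the force and the opening at its end, in the units of the state.
- bot.get_obs(): the state, without advancing time (a new reading comes with each control period).
- bot.capture(name): name is "scene" or "top" or "wrist"; returns a dict with "color" (480x640x3 uint8, red, green, blue), "depth" (480x640 float32, mm along the optical axis (not along the pixel's ray), 0 where there is no reading), "fov_y" (degrees; the focal length in pixels is half the picture's height over the tangent of half this angle, whatever the lens; pixels are square), "cx", "cy" (the principal point, pixels), "rvec" (rotation vector, rad) and "tvec" (3), from world to camera coordinates, as OpenCV has them. Camera axes: x right, y down, z forward; pixel columns grow to the right and rows downward; lengths in mm; the calibration is good to about 2 mm. A picture is of the moment at which its call begins.
- bot.close_job(): hands the job in, once; it reports no verdict.
The state is a dict: "time": time; "joint_positions": joint angles; "dq": joint speeds; "tau": joint torques, N m; "tool_pos": TCP position; "tcp_rot": TCP orientation; "contact_force": force on the tool from outside, world axes, zero at the start; "moment": the same for the moment, N m; "grip_width": finger opening in mm.
Only numpy, scipy, OpenCV 4.12 (cv2) and the standard library are available. Lean on these libraries where they do the work, as an engineer would, in place of code of your own. Each camera call takes 0.05 s, during which the arm holds its last target. There are 200 camera calls.

TASK

Set the valve plug with the steel stem spigot-down into the round bore of the clamping block, fully home with its flange flat on the block, without forcing it. Then turn the click wrench on the clamp nut clockwise (seen from above) until its handle breaks over at the hinge; stop there, well before the hinge is bent to its stop, and let go, leaving the plug clamped and the other things on the bench where they are.

Things in the scene. Friction and masses are not known exactly. Their poses are not given: they have to be found in the camera images.
- plug: The valve plug, the only casting with a thin upright steel stem: from below a plain steel spigot (diameter 36 mm, 26 mm long, its lower rim chamfered 2-3 mm), a blue round flange (diameter 56 mm, 10 mm thick), a round steel stem (diameter 26 mm, 44 mm long), total height 80 mm, about 0.3 kg. It stands upright at the start. Origin: centre of the spigot's underside, z up along the stem; the flange's underside is 26 mm and the stem's top 80 mm above the origin.
- fixture: The steel clamping block fixed to the bench, 120 mm in its x, about 175 mm in its y, flat top 45 mm high; it does not move. Its origin is on the bench under the clamp nut's vertical axis; its y axis points from the nut to the bore, whose axis lies 85 mm from the nut's. On top, around the nut, sits a grey housing up to 66 mm high.
- bore (a point): Centre of the mouth of the round blind bore, on the block's flat top, 45 mm above the bench. Bore diameter 37.5 mm with a 2 mm chamfer, 30 mm deep, so the plug is home when its flange lies flat on the top (plug origin 26 mm below this point).
- jaw_face (a point): Middle of the front face of the side clamp's small steel jaw (40 mm wide, 14 mm high), which slides along the fixture's y towards the bore as the nut is tightened. With the nut tight it stands 56 mm from the nut axis, about 1 mm short of the seated plug's flange; at the start it is some millimetres further back.
- nut_axis (a point): Point on the vertical axis of the clamp nut, at the wrench's height (90 mm above the bench). The click wrench's steel socket (diameter 38 mm, top at 110 mm) stays on the nut and turns with it. Clockwise seen from above tightens. The nut turns against light friction of 0.5 N m for a further 0.35 to 0.6 rad (how far differs each time), then stops dead; friction holds it where it is left.
- click_pin (a point): Pin of the wrench's click hinge (vertical axis), 50 mm from the nut axis, 90 mm above the bench; from here the handle runs outward.
- grip (a point): Point on the axis of the wrench's round level handle, mid-grip: 180 mm from the nut axis while the hinge is straight, 130 mm from the click pin, 90 mm above the bench. The black ridged grip has diameter 25 mm and reaches from 125 to 250 mm from the nut axis, with a short steel butt to 262 mm; nothing is below it but the bench. Pushing here needs only 1 to 3 N while the nut turns and about 12 N to make the hinge give way, then less.
- handle (a joint): Bend of the click hinge (rad): 0 straight, 0.3 on its hard stop. It stays at 0 until the moment at the hinge reaches the set 1.6 N m, then gives way clockwise, the resisting moment falling to half of that at the stop. A spring straightens it when let go.
- cap: A blind cap, blue, diameter 60 mm, 42 mm high, domed, no stem; bystander. Origin under its centre.
- union: A blue double-flanged pipe union, diameter 58 mm, 58 mm high, standing; bystander. Origin under its centre.
- driver: A screwdriver lying near the robot; bystander.
- grease: A can, diameter 60 mm, 110 mm high, standing towards the far side; bystander.
- gasket: A flat black ring, diameter 80 mm, 6 mm high, lying at the far side; bystander.
- gauge: A steel bar 30 x 90 x 20 mm lying near the robot; bystander.
There are look-alikes about, which are no part of the job. What is shaped like the plug but brown or purple is not meant.

How it is judged (in metres and radians):
On the way, in this order (a step that is already met when the one before it is completed fails the run):
1. the plug is home in the bore (z of plug in the frame of bore below -0.0235 m and horizontal distance between plug and bore below 0.003 m and angle between plug's own z axis and vertical below 0.06 rad), for 0.2 s.
2. the wrench's handle breaks over at the click hinge (all of step 1 and value of joint handle above 0.06 rad), for 0.1 s.
At the end, for the whole second after the job is handed in: The plug stands upright in the bore with its flange within 2.5 mm of flat on the block (axis within 3 mm, tilt under 0.06 rad) and at rest; the nut is still tight (jaw within 1.2 mm of its closed position); the wrench has been let go and its hinge is straight again (under 0.03 rad) (all of step 1 and y of jaw_face in the frame of fixture above 0.0548 m and value of joint handle below 0.03 rad and linear speed of plug below 0.02 m/s); the robot touches nothing.
It fails at once if the click hinge is driven on to near its stop (bend over 0.23 rad): the nut is overtightened (value of joint handle above 0.23 rad).
It fails at once if the plug is forced against the block (over 45 N) (contact force between plug and fixture above 45 N).
It fails at once if another thing on the bench (cap, union, screwdriver, can, ring or bar) is pushed more than 30 mm (distance of any of cap, union, driver, grease, gasket, gauge from where it was at the start of the episode above 0.03 m).
It also fails if it takes over 70 s, if anything falls off the work surface, if the arm or the gripper's body presses on something with over 40 N, if the wrist force passes 120 N, or if a joint passes its speed limit or range.

## Working session

There is one attempt and no reset: what is moved stays moved. The work goes in short steps, Python scripts to look and compute and a tool call to move; the robot and the scene stay as the last step left them, time stands still between calls to the robot, and variables do not carry over. Pictures are saved under pics/ and viewed, about 8 in all and at most 12, crops included, and the job is handed in when it is done.

Besides the shell and the picture viewer there is one more tool, called as name([rows], argument=value, ...), one row to a line, values as JSON. step_arm: Moves the arm, as the interface text tells. Its arguments: {"type":"object","properties":{"targets":{"type":"array","items":{"type":"array","items":{"type":"array","items":{"type":"number"}}}},"jaw":{"type":"number"}},"required":["targets"]}

```bash
mkdir -p pics; ls; cat > h.py <<'E'
import numpy as np, cv2
from plant import bot
def cam(n):
    c=bot.capture(n); c['f']=240/np.tan(np.radians(c['fov_y'])/2)
    c['R']=cv2.Rodrigues(np.array(c['rvec'],float))[0]; c['t']=np.array(c['tvec'],float).ravel(); return c
def save(c,n): cv2.imwrite('pics/'+n,c['color'][:,:,::-1])
def ray(c,u,v):
    d=c['R'].T@np.array([(u-c['cx'])/c['f'],(v-c['cy'])/c['f'],1.]); return -c['R'].T@c['t'],d
def onz(c,u,v,z):
    o,d=ray(c,u,v); return o+d*(z-o[2])/d[2]
def cloud(c):
    v,u=np.mgrid[:480,:640]; D=c['depth'].astype(float)
    P=np.stack([(u-c['cx'])/c['f']*D,(v-c['cy'])/c['f']*D,D],-1)
    P=(P-c['t'])@c['R']; P[D==0]=np.nan; return P
def proj(c,p):
    q=c['R']@np.array(p,float)+c['t']; return q[:2]/q[2]*c['f']+[c['cx'],c['cy']]
E
python3 - <<'E'
from h import *
o=bot.get_obs(); print(o)
for n in('top','scene'):
    c=cam(n); save(c,n+'1.png'); print(n,c['f'],c['cx'],c['cy'],-c['R'].T@c['t'],c['R'][2])
E
```

```text
pics
{'time': 0.0, 'joint_positions': array([ 1.11700886e+00,  3.42736692e-01,  1.52500906e+00, -2.01908128e-05,
        1.27541805e+00, -1.46013376e-01]), 'dq': array([-0.00049059,  0.00155676, -0.0015817 , -0.00047061,  0.00188644,
        0.00036611]), 'tau': array([-3.39857143e-04, -4.31257796e+01, -2.44218367e+01,  7.17212283e-02,
        5.60529891e-02, -1.17321433e-04]), 'tool_pos': array([158.85186833, 499.95992534, 226.04050213]), 'tcp_rot': array([-1.70452173,  1.56922506, -2.01228992]), 'contact_force': array([-0.36390069,  0.33374847, -0.51695838]), 'moment': array([-0.04408755,  0.02071222, -0.02404869]), 'grip_width': 91.64185057127892}
top 547.231562691724 323.5591445678427 236.32820911471566 [ 362.16477618  -40.32747292 1256.77456541] [ 0.14417968 -0.00871858 -0.98951312]
scene 444.4552921170361 317.29575350929576 237.23847774526993 [1157.48831114 -216.0064511   783.88856803] [-0.64032273  0.20279354 -0.74085193]
```

View pics/top1.png

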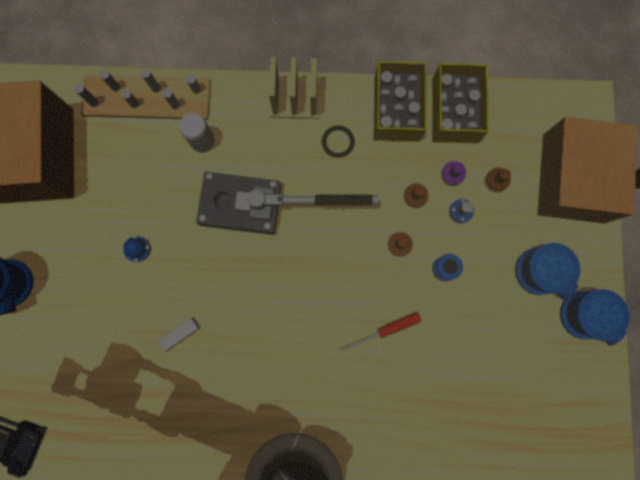

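View pics/scene1.png

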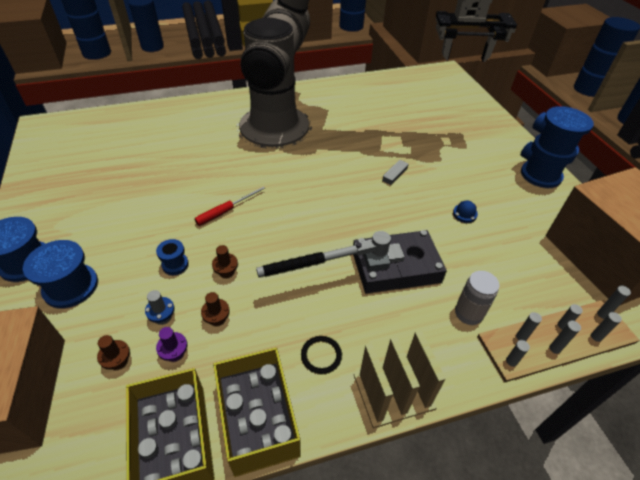

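Top view: the candidate castings are the blue-flanged one at (461,210), brown ones at (416,195), (400,244) and (498,179), a purple one at (454,173), and the blue union at (449,267). Only (461,210), which is scene (159,305), has a blue flange and a thin steel stem. The block is at (240,203) with its bore at (224,199), and the wrench points right with its grip at (345,200). I'll measure these and take one enlarged crop to confirm the plug.

```bash
python3 - <<'E'
from h import *
T=cam('top');S=cam('scene')
def crop(c,u,v,r,k): return cv2.resize(np.ascontiguousarray(c['color'][v-r:v+r,u-r:u+r,::-1]),None,fx=k,fy=k,interpolation=cv2.INTER_CUBIC)
a=crop(T,461,210,30,6);b=crop(S,159,305,30,6)
d=cv2.resize(T['color'][160:245,190:390,::-1],None,fx=3.6,fy=3.6,interpolation=cv2.INTER_CUBIC)
im=np.zeros((360+d.shape[0]-0,720,3),np.uint8)
im[:360,:360]=a;im[:360,360:]=b;im[360:,:d.shape[1]]=d;cv2.imwrite('pics/crop1.png',im[:600])
for n,c,(u0,v0),r in(('top',T,(461,210),18),('scene',S,(159,305),24)):
    P=cloud(c);hsv=cv2.cvtColor(c['color'],cv2.COLOR_RGB2HSV)
    m=np.zeros((480,640),bool);m[v0-r:v0+r,u0-r:u0+r]=1
    bl=m&(hsv[...,0]>95)&(hsv[...,0]<130)&(hsv[...,1]>120)
    z=P[...,2]
    st=m&(z>72)
    print(n,'blue z',np.nanpercentile(z[bl],[5,25,50,75,95]),'px',np.argwhere(bl).mean(0)[::-1],'stem',st.sum(),np.nanpercentile(z[m],99),np.nanmean(P[st],0),np.argwhere(st).mean(0)[::-1])
    f=bl&(abs(z-36)<6); print(' flange pts',np.nanmean(P[f],0),np.nanmin(P[f],0),np.nanmax(P[f],0))
P=cloud(T);z=P[...,2]
for (u,v) in [(213,183),(224,199),(240,178),(258,195),(276,200),(320,200),(345,200),(370,200),(380,200),(265,225),(210,222)]: print((u,v),P[v,u].round(1))
m=np.zeros((480,640),bool);m[165:240,190:290]=1
b=m&(abs(z-45)<5); print('block',cv2.minAreaRect(P[b][:,:2].astype(np.float32)))
q=np.zeros((480,640),bool);q[180:220,310:385]=1
g=q&(z>80); X=P[g]; print('handle',g.sum(),cv2.fitLine(X[:,:2].astype(np.float32),cv2.DIST_HUBER,0,.01,.01).ravel(),X.min(0),X.max(0))
E
```

```text
top blue z [32.39596078 34.42894613 36.64624885 38.29351932 39.75413457] px [459.21126761 212.50704225] stem 114 83.11571935251892 [ 607.29085849 -363.05006914   80.03680451] [466.47368421 206.89473684]
 flange pts [ 602.93704322 -358.2736647    36.38496206] [ 585.3733249  -384.82454238   31.10335366] [ 629.02730042 -341.37759303   41.10173548]
scene blue z [32.58400758 35.03499654 36.04926235 36.9452461  39.20263816] px [160.3728223  311.89198606] stem 164 81.07644656484503 [ 618.24333783 -362.77091296   79.22175813] [154.85365854 299.18902439]
 flange pts [ 619.14839413 -362.94142298   35.91728104] [ 587.06719436 -389.8825461    30.44438344] [ 637.69552862 -340.00847268   41.93553123]
(213, 183) [653.9 202.1  45.9]
(224, 199) [624.7 181.4  12.1]
(240, 178) [668.2 142.3  41.9]
(258, 195) [615.4  92.2 107.5]
(276, 200) [606.7  53.7 102. ]
(320, 200) [609.2 -40.9 102. ]
(345, 200) [610.4 -94.7 103.4]
(370, 200) [ 611.8 -148.5  103.6]
(380, 200) [ 635.2 -181.9   -1.5]
(265, 225) [559.5  80.   53.4]
(210, 222) [563.9 203.5  48.1]
block ((613.2396240234375, 143.87786865234375), (176.3970947265625, 121.04498291015625), 84.19520568847656)
handle 740 [ 2.9298717e-02 -9.9957073e-01  6.1088214e+02 -9.2056000e+01] [ 599.62313251 -165.00738346   87.12148581] [627.74660833 -19.0587059  108.06866493]
```

View pics/crop1.png

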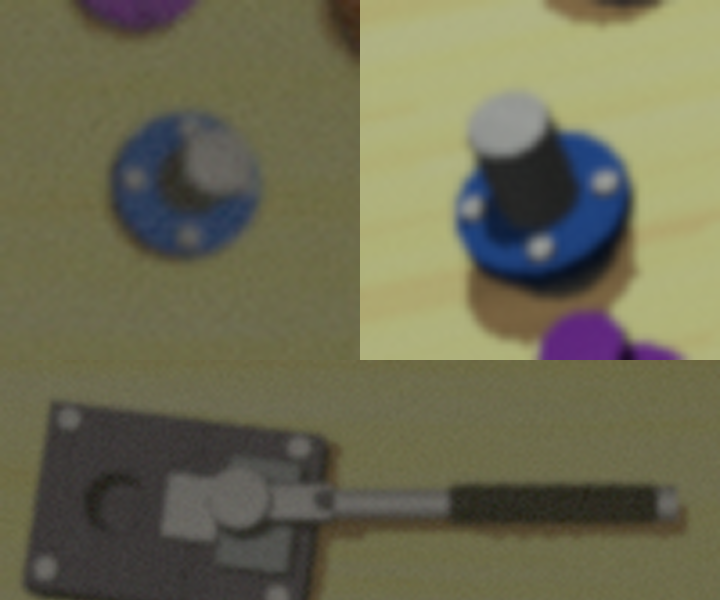

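The crop confirms the plug: a blue bolted flange with an upright steel stem, stem top about z=80. The bore is dark at crop (115,500), the jaw and nut are to its right, and the handle is straight and level. I'll write a move helper, then go to a look-down pose above the block.

```bash
cat >> h.py <<'E'
from scipy.spatial.transform import Rotation as Ro
def plan(x,y,z,ang=None):
    "rows-final shift (m) + turn(deg) to world xyz mm; ang = world angle (deg) of jaw line, mod 180"
    o=bot.get_obs(); R=Ro.from_euler('xyz',o['tcp_rot']).as_matrix()
    d=R.T@(np.array([x,y,z])-o['tool_pos'])/1000
    a=np.degrees(np.arctan2(R[1,1],R[0,1])); t=0
    if ang is not None: t=-((ang-a+90)%180-90)
    print('t%.2f'%o['time'],'tcp',o['tool_pos'].round(1),'jawang %.1f'%a,'tilt %.2f'%np.degrees(np.arccos(-R[2,0])),'q6 %.2f'%o['joint_positions'][5],'F',o['contact_force'].round(1),'w %.1f'%o['grip_width'],'| shift',d.round(4),'turn %.1f'%t, 'calls',(abs(np.linalg.norm(d))/.208).round(2))
E
python3 - <<'E'
from h import *
plan(480,150,300); c=cam('wrist'); o=bot.get_obs()
R=Ro.from_euler('xyz',o['tcp_rot']).as_matrix()
print('cam in tool',R.T@(-c['R'].T@c['t']-o['tool_pos']),'\nopt',R.T@c['R'][2],'f',c['f']); print(R)
T=cam('top'); P=cloud(T)
for n,p,z in(('bore',(224,199),45),('socket',(258,196),110)): print(n,onz(T,*p,z))
for n,p in(('purple',(454,173)),('br1',(416,195)),('br2',(498,179)),('br3',(400,244))): print(n,onz(T,*p,36).round())
E
```

```text
t0.20 tcp [158.9 500.1 226.3] jawang 72.4 tilt 0.05 q6 -0.15 F [-0.1  0.3  0.1] w 91.7 | shift [-0.0735 -0.2365  0.412 ] turn 0.0 calls 2.31
cam in tool [-157.34389291   -0.75314995  -82.09545601] 
opt [ 9.54128532e-01 -5.84550924e-04  2.99396732e-01] f 339.6971545579961
[[-2.81650874e-04  3.02928820e-01  9.53013143e-01]
 [-5.93779389e-04  9.53012962e-01 -3.02928938e-01]
 [-9.99999784e-01 -6.51199762e-04 -8.85440438e-05]]
bore [617.81617209 175.54804752  45.        ]
socket [612.62626956  91.81435401 110.        ]
purple [ 695. -347.   36.]
br1 [ 641. -260.   36.]
br2 [ 684. -449.   36.]
br3 [ 527. -224.   36.]
```

step_arm([
  [[-0.002, -0.014, 0.037, 0], [-0.004, -0.028, 0.073, 0], [-0.006, -0.043, 0.11, 0], [-0.008, -0.057, 0.146, 0], [-0.01, -0.071, 0.183, 0]],
])

```text
time: 0.72
tool_pos: [312.8, 375.8, 236.7]
tcp_rot: [-1.646, 1.57, -1.953]
contact_force: [0.6, 0.5, -0.8]
grip_width: 91.9
```

step_arm([
  [[-0.002, -0.014, 0.037, 0], [-0.004, -0.028, 0.073, 0], [-0.006, -0.043, 0.11, 0], [-0.008, -0.057, 0.146, 0], [-0.01, -0.071, 0.183, 0]],
])

```text
time: 1.13
tool_pos: [466.9, 251.3, 246.9]
tcp_rot: [-1.726, 1.571, -2.033]
contact_force: [0.3, 0.7, 0.2]
grip_width: 91.8
```

step_arm([
  [[-0.002, -0.014, 0.037, 0], [-0.004, -0.028, 0.073, 0], [-0.006, -0.043, 0.11, 0], [-0.008, -0.057, 0.146, 0], [-0.01, -0.071, 0.183, 0]],
])

```text
time: 1.55
tool_pos: [621.0, 126.7, 256.9]
tcp_rot: [-2.814, 1.571, -3.122]
contact_force: [0.7, 0.9, 0.9]
grip_width: 91.8
```

step_arm([
  [[0, 0, 0, 7], [0, 0, 0, 14], [0, 0, 0, 21], [0, 0, 0, 28], [0, 0, 0, 35]],
])

```text
time: 1.97
tool_pos: [621.0, 126.5, 256.6]
tcp_rot: [-2.225, 1.57, 3.133]
contact_force: [-0.0, -0.5, 0.4]
grip_width: 91.3
```

step_arm([
  [[0, 0, 0, 7], [0, 0, 0, 14], [0, 0, 0, 21], [0, 0, 0, 28], [0, 0, 0, 35]],
])

```text
time: 2.38
tool_pos: [620.9, 126.5, 256.4]
tcp_rot: [-1.575, 1.569, -3.117]
contact_force: [-0.8, 0.1, -0.9]
grip_width: 91.7
```

step_arm([
  [[0, 0, 0, 7], [0, 0, 0, 7.5], [0, 0, 0, 7.5], [0, 0, 0, 7.5], [0, 0, 0, 7.5]],
])

```text
time: 2.8
tool_pos: [620.9, 126.5, 256.3]
tcp_rot: [-1.454, 1.569, -3.124]
contact_force: [0.1, -0.6, -0.2]
grip_width: 92.0
```

```bash
python3 - <<'E'
from h import *
c=cam('wrist'); save(c,'w1.png'); np.savez('w1.npz',**{k:c[k] for k in('color','depth','f','cx','cy','R','t')})
plan(618,130,250,-5)
for n,p in(('bore',(618,175,45)),('nut',(612.6,91.8,110))): print(n,proj(c,p))
P=cloud(c); z=P[...,2]
s=(abs(z-110)<6)&(np.hypot(P[...,0]-612,P[...,1]-92)<35); X=P[s]; print('socket',s.sum(),np.median(X,0),cv2.minEnclosingCircle(X[:,:2].astype(np.float32)))
b=(abs(z-45)<4)&(np.hypot(P[...,0]-613,P[...,1]-144)<120); print('blk',np.median(z[b]),cv2.minAreaRect(P[b][:,:2].astype(np.float32)))
h=(z<38)&(np.hypot(P[...,0]-618,P[...,1]-175)<30);print('hole',h.sum(),cv2.minEnclosingCircle(P[h][:,:2].astype(np.float32)))
E
```

```text
t2.85 tcp [620.9 126.5 256.3] jawang -5.7 tilt 0.08 q6 0.18 F [-0.3  0.4  0.3] w 91.5 | shift [ 0.0063 -0.0033 -0.0031] turn -0.7 calls 0.04
bore [310.71383527 165.09900873]
nut [313.04384281 260.18357407]
socket 1160 [608.02499375  96.10662509 109.39041274] ((607.8690795898438, 95.07950592041016), 18.9527530670166)
blk 44.482132701594274 ((612.5386962890625, 142.27110290527344), (174.3767852783203, 120.42291259765625), 84.26415252685547)
hole 952 ((616.2744750976562, 179.02621459960938), 18.78331184387207)
```

View pics/w1.png

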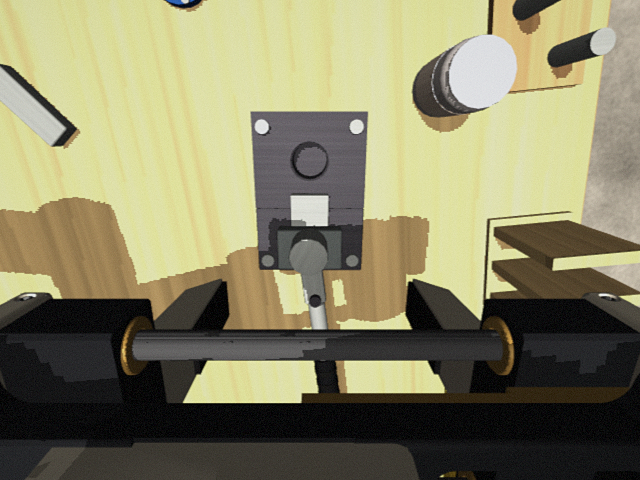

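The wrist view shows the bore at (310,160), jaw at (309,210) and socket at (310,255). The bore measures (616.3,179.0) and the nut (607.9,95.1), 84.3 mm apart (85 expected) along 84.3°, with the block top at z=44.5. Next I move over the plug with the jaws half closed, to stay clear of its neighbours.

step_arm([
  [[0, 0.0026, 0.0326, 0], [0, 0.0052, 0.0652, 0], [0, 0.0078, 0.0978, 0], [0, 0.0104, 0.1304, 0], [0, 0.013, 0.163, 0]],
], jaw=0.42)

```text
time: 3.27
tool_pos: [617.4, -38.3, 256.4]
tcp_rot: [-1.391, 1.57, -3.06]
contact_force: [0.6, 0.7, -0.7]
grip_width: 63.2
```

step_arm([
  [[0, 0.0026, 0.0326, 0], [0, 0.0052, 0.0652, 0], [0, 0.0078, 0.0978, 0], [0, 0.0104, 0.1304, 0], [0, 0.013, 0.163, 0]],
])

```text
time: 3.68
tool_pos: [614.1, -203.4, 256.6]
tcp_rot: [-1.335, 1.57, -3.003]
contact_force: [0.5, -0.3, 0.7]
grip_width: 53.2
```

step_arm([
  [[0, 0.0026, 0.0326, 0], [0, 0.0052, 0.0652, 0], [0, 0.0078, 0.0978, 0], [0, 0.0104, 0.1304, 0], [0, 0.013, 0.163, 0]],
])

```text
time: 4.1
tool_pos: [611.0, -368.5, 256.7]
tcp_rot: [-1.365, 1.57, -3.031]
contact_force: [-0.3, 0.5, 0.5]
grip_width: 53.1
```

```bash
cat > plug.py <<'E'
from h import *
c=cam('wrist'); save(c,'w2.png')
P=cloud(c); z=P[...,2]; hsv=cv2.cvtColor(c['color'],cv2.COLOR_RGB2HSV)
r=np.hypot(P[...,0]-611,P[...,1]+363)
s=(abs(z-80)<5)&(r<30); X=P[s].astype(np.float32); e=cv2.minEnclosingCircle(X[:,:2]); print('stem top',s.sum(),np.median(X,0),e)
b=(hsv[...,0]>95)&(hsv[...,0]<130)&(hsv[...,1]>100)&(r<45)&(abs(z-36)<4); X=P[b].astype(np.float32); print('flange',b.sum(),np.median(X,0),cv2.minEnclosingCircle(X[:,:2]))
plan(e[0][0],e[0][1],43,-5.7)
E
python3 plug.py
```

```text
Traceback (most recent call last):
  File "plug.py", line 5, in <module>
    s=(abs(z-80)<5)&(r<30); X=P[s].astype(np.float32); e=cv2.minEnclosingCircle(X[:,:2]); print('stem top',s.sum(),np.median(X,0),e)
                                                         ~~~~~~~~~~~~~~~~~~~~~~^^^^^^^^^
cv2.error: OpenCV(4.12.0) /io/opencv/modules/imgproc/src/shapedescr.cpp:201: error: (-215:Assertion failed) count >= 0 && (depth == CV_32F || depth == CV_32S) in function 'minEnclosingCircle'
```

View pics/w2.png

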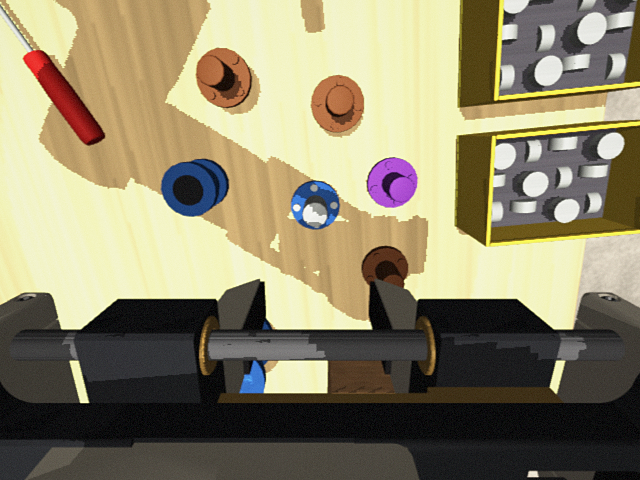

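The plug is at (315,205) with its stem top at (316,213). There's no depth on the shiny stem here, so I'll use the flange mask and rays instead.

```bash
cat > plug.py <<'E'
from h import *
c=cam('wrist')
P=cloud(c); z=P[...,2]; hsv=cv2.cvtColor(c['color'],cv2.COLOR_RGB2HSV)
m=np.zeros((480,640),bool); m[170:240,280:350]=1
b=m&(hsv[...,0]>95)&(hsv[...,0]<130)&(hsv[...,1]>100)
print('flange z',np.nanmedian(z[b]))
p=np.argwhere(b)[:,::-1].astype(np.float32); e=cv2.fitEllipse(cv2.convexHull(p)); print(e, 'flange ray z34',onz(c,*e[0],34).round(1))
for s in(-1,1): print('width',onz(c,e[0][0]+s*(p[:,0].max()-p[:,0].min()+1)/2,e[0][1],36).round(1))
g=m&(hsv[...,1]<60)&(hsv[...,2]>150); n,l,st,ce=cv2.connectedComponentsWithStats(g.astype(np.uint8)); i=1+st[1:,4].argmax()
print('stem px',ce[i],st[i],'ray z80',onz(c,*ce[i],80).round(1))
plan(610,-365,120,-5.7)
E
python3 plug.py
```

```text
flange z 35.50589003101338
((316.03607177734375, 198.3499755859375), (48.04490661621094, 48.23418426513672), 9.587776184082031) flange ray z34 [ 608.1 -365.3   34. ]
width [ 580.8 -362.2   36. ]
width [ 635.4 -367.7   36. ]
stem px [339.58767773 179.53317536] [315 170  35  30 422] ray z80 [ 633.8 -340.6   80. ]
t4.20 tcp [ 609.7 -372.3  255.1] jawang -5.8 tilt 0.15 q6 -0.55 F [ 0.4  0.3 -0.5] w 53.1 | shift [ 0.1351 -0.0002 -0.0075] turn -0.1 calls 0.65
```

step_arm([
  [[0.025, -0.002, -0.007, 0], [0.055, -0.002, -0.007, 0], [0.085, -0.002, -0.007, 0], [0.115, -0.002, -0.007, 0], [0.115, -0.002, -0.007, 0]],
])

```text
time: 4.62
tool_pos: [605.4, -362.4, 132.9]
tcp_rot: [-1.958, 1.557, 2.655]
contact_force: [-1.4, 1.8, -1.1]
grip_width: 52.9
```

```bash
python3 -c "
from h import *
plan(608,-365,44,-5.7)"
```

```text
t4.62 tcp [ 605.4 -362.4  132.9] jawang -5.7 tilt 0.79 q6 -0.55 F [-1.4  1.8 -1.1] w 52.9 | shift [0.0888 0.004  0.0028] turn 0.0 calls 0.43
```

step_arm([
  [[0.03, 0.003, 0.003, 0], [0.06, 0.003, 0.003, 0], [0.089, 0.003, 0.003, 0], [0.089, 0.003, 0.003, 0], [0.089, 0.003, 0.003, 0]],
])

```text
time: 5.03
tool_pos: [607.0, -364.6, 44.1]
tcp_rot: [-1.982, 1.555, 2.632]
contact_force: [-0.4, -0.6, 1.4]
grip_width: 53.2
```

```bash
python3 -c "
from h import *
plan(608,-365,44,-5.7)"
```

```text
t5.03 tcp [ 607.  -364.6   44.1] jawang -5.6 tilt 0.89 q6 -0.55 F [-0.4 -0.6  1.4] w 53.2 | shift [0.0001 0.001  0.0003] turn 0.1 calls 0.01
```

step_arm([
  [[0, 0, 0, 0], [0, 0, 0, 0], [0, 0, 0, 0], [0, 0, 0, 0], [0, 0, 0, 0]],
], jaw=1)

```text
time: 5.45
tool_pos: [607.7, -365.0, 45.7]
tcp_rot: [-1.967, 1.558, 2.647]
contact_force: [-0.2, -0.0, 5.3]
grip_width: 25.4
```

step_arm([
  [[0, 0, 0, 0], [-0.01, 0, 0, 0], [-0.03, 0, 0, 0], [-0.05, 0, 0, 0], [-0.05, 0, 0, 0]],
])

```text
time: 5.87
tool_pos: [610.1, -366.7, 100.6]
tcp_rot: [-1.763, 1.565, 2.851]
contact_force: [1.1, -0.4, -0.2]
grip_width: 25.5
```

```bash
python3 -c "
from h import *
plan(616,179,180,-5.7)"
```

```text
t5.87 tcp [ 610.1 -366.7  100.6] jawang -5.6 tilt 0.33 q6 -0.55 F [ 1.1 -0.4 -0.2] w 25.5 | shift [-0.0785 -0.0482 -0.5437] turn 0.1 calls 2.65
```

step_arm([
  [[-0.02, 0, 0, 0], [-0.04, 0, 0, 0], [-0.06, 0, 0, 0], [-0.08, 0, 0, 0], [-0.1, 0, 0, 0]],
])

```text
time: 6.28
tool_pos: [610.2, -366.5, 200.4]
tcp_rot: [-1.852, 1.563, 2.762]
contact_force: [0.3, -0.5, -2.5]
grip_width: 25.2
```

step_arm([
  [[0, -0.001, -0.015, 0], [0, -0.004, -0.045, 0], [0, -0.007, -0.078, 0], [0, -0.01, -0.112, 0], [0, -0.013, -0.146, 0]],
])

```text
time: 6.7
tool_pos: [610.9, -218.5, 199.6]
tcp_rot: [-1.875, 1.561, 2.738]
contact_force: [0.0, -0.6, -1.9]
grip_width: 25.0
```

step_arm([
  [[0, -0.003, -0.035, 0], [0, -0.006, -0.07, 0], [0, -0.009, -0.105, 0], [0, -0.012, -0.14, 0], [0, -0.015, -0.175, 0]],
])

```text
time: 7.12
tool_pos: [612.6, -41.2, 199.4]
tcp_rot: [-1.846, 1.56, 2.767]
contact_force: [0.9, 0.1, -2.6]
grip_width: 25.5
```

step_arm([
  [[0, -0.003, -0.035, 0], [0, -0.006, -0.07, 0], [0, -0.009, -0.1, 0], [0, -0.012, -0.13, 0], [0, -0.013, -0.15, 0]],
])

```text
time: 7.53
tool_pos: [613.6, 112.4, 199.1]
tcp_rot: [-1.851, 1.558, 2.764]
contact_force: [0.3, -0.5, -3.1]
grip_width: 25.3
```

```bash
python3 -c "
from h import *
plan(616,179,180,-5.7)"
```

```text
t7.53 tcp [613.6 112.4 199.1] jawang -5.6 tilt 0.72 q6 0.15 F [ 0.3 -0.5 -3.1] w 25.3 | shift [ 0.0194 -0.0038 -0.0664] turn 0.1 calls 0.33
```

step_arm([
  [[0, -0.001, -0.02, 0], [0, -0.003, -0.045, 0], [0.01, -0.004, -0.066, 0], [0.02, -0.004, -0.066, 0], [0.02, -0.004, -0.066, 0]],
])

```text
time: 7.95
tool_pos: [614.0, 179.4, 176.1]
tcp_rot: [-1.677, 1.553, 2.94]
contact_force: [-0.9, 0.0, -4.1]
grip_width: 25.2
```

```bash
cat > held.py <<'E'
from h import *
import sys
c=cam('wrist'); save(c,sys.argv[1])
o=bot.get_obs(); R=Ro.from_euler('xyz',o['tcp_rot']).as_matrix()
P=cloud(c); hsv=cv2.cvtColor(c['color'],cv2.COLOR_RGB2HSV)
L=(P-o['tool_pos'])@R
b=(hsv[...,0]>95)&(hsv[...,0]<130)&(hsv[...,1]>90)&(np.hypot(L[...,1],L[...,2])<45)&(abs(L[...,0])<60)
X=L[b]; print('blue tool-frame',b.sum(),np.percentile(X,[2,50,98],axis=0).round(1),'px',np.argwhere(b).mean(0)[::-1] if b.any() else None)
plan(616,179,180,-5.7)
E
python3 held.py w3.png
```

```text
blue tool-frame 2991 [[ -3.1 -25.8 -27.2]
 [ 11.6  -0.6 -15.3]
 [ 18.8  22.8  -4.4]] px [317.24072217 263.3477098 ]
t8.00 tcp [614.6 178.5 177.3] jawang -5.5 tilt 0.93 q6 0.26 F [-1.1  0.4 -2.5] w 25.2 | shift [-0.0027  0.0013 -0.0007] turn 0.2 calls 0.01
```

View pics/w3.png

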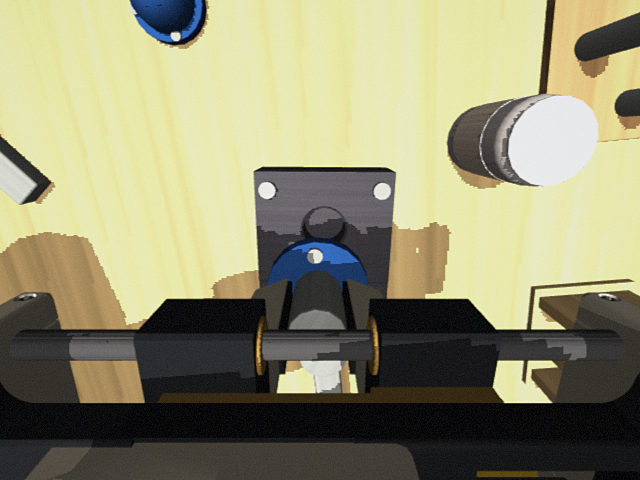

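```bash
cat > fl.py <<'E'
from h import *
from scipy.optimize import least_squares
c=cam('wrist'); o=bot.get_obs(); R=Ro.from_euler('xyz',o['tcp_rot']).as_matrix()
P=cloud(c); L=(P-o['tool_pos'])@R; hsv=cv2.cvtColor(c['color'],cv2.COLOR_RGB2HSV)
b=(hsv[...,0]>95)&(hsv[...,0]<130)&(hsv[...,1]>90)
b[:200]=0;b[300:]=0
h=o['tool_pos'][2]-9
# upper edge of crescent: first blue in each column
E=[]
for u in range(275,360):
    v=np.flatnonzero(b[:,u])
    if len(v): E.append(onz(c,u,v[0]-.5,h-10)[:2] if False else (onz(c,u,v[0]-.5,h-0)[:2]))
E=np.array(E)
for r in(28,):
    f=least_squares(lambda p:np.hypot(*(E-p).T)-r,o['tool_pos'][:2],loss='soft_l1'); print('flange ctr',f.x.round(1),'res',np.abs(f.fun).max().round(1),len(E))
d=np.r_[f.x,h]-o['tool_pos']; print('tool frame',(R.T@d).round(1),'tcp',o['tool_pos'].round(1), 'tool x axis',R[:,0].round(4))
z=P[...,2]; hm=(z<36)&(np.hypot(P[...,0]-616,P[...,1]-179)<30); print('hole vis',hm.sum())
# bore mouth top edge & depth in this view
if hm.any():
    Q=P[hm]; print('hole x range',Q.min(0).round(1),Q.max(0).round(1))
E
python3 fl.py
```

```text
flange ctr [614.  180.3] res 8.9 85
tool frame [ 9.  -1.4 -2.3] tcp [615.3 177.9 178.4] tool x axis [-0.0138  0.0038 -0.9999]
hole vis 1083
hole x range [597.5 160.9  11.9] [634.9 192.   35.8]
```

step_arm([
  [[0.015, 0.002, -0.002, 0], [0.035, 0.002, -0.002, 0], [0.055, 0.002, -0.002, 0], [0.075, 0.002, -0.002, 0], [0.078, 0.002, -0.002, 0]],
])

```text
time: 8.47
tool_pos: [614.6, 178.3, 97.1]
tcp_rot: [-1.602, 1.551, 3.011]
contact_force: [-1.6, -0.8, -3.5]
grip_width: 25.6
```

```bash
python3 -c "
from h import *
plan(617.4,179.8,95,-5.7)"
```

```text
t8.47 tcp [614.6 178.3  97.1] jawang -5.7 tilt 1.14 q6 0.26 F [-1.6 -0.8 -3.5] w 25.6 | shift [ 0.0021  0.0026 -0.0018] turn 0.0 calls 0.02
```

step_arm([
  [[0, 0.002, -0.001, 0], [0, 0.003, -0.002, 0], [0, 0.003, -0.002, 0], [0, 0.003, -0.002, 0], [0, 0.003, -0.002, 0]],
])

```text
time: 8.88
tool_pos: [618.5, 180.1, 98.3]
tcp_rot: [-1.635, 1.553, 2.978]
contact_force: [0.1, -0.0, -2.4]
grip_width: 25.6
```

```bash
python3 -c "
from h import *
plan(617.4,179.8,90,-5.7)"; python3 fl.py
```

```text
t8.88 tcp [618.5 180.1  98.3] jawang -5.7 tilt 1.03 q6 0.26 F [ 0.1 -0.  -2.4] w 25.6 | shift [ 0.0083 -0.0009  0.0004] turn 0.0 calls 0.04
flange ctr [617.7 181.5] res 1.0 85
tool frame [ 9.  -0.5 -1.3] tcp [618.3 180.1  98.1] tool x axis [-0.0181  0.0028 -0.9998]
hole vis 82
hole x range [ 6.047e+02  1.844e+02 -4.000e-01] [632.9 190.1  16.1]
```

step_arm([
  [[0, -0.001, 0, 0], [0.002, -0.001, 0, 0], [0.004, -0.001, 0, 0], [0.006, -0.001, 0, 0], [0.008, -0.001, 0, 0]],
])

```text
time: 9.35
tool_pos: [617.0, 180.2, 89.7]
tcp_rot: [-1.621, 1.552, 2.992]
contact_force: [0.1, -0.8, -2.4]
grip_width: 25.5
```

step_arm([
  [[0.001, 0, 0, 0], [0.002, 0, 0, 0], [0.003, 0, 0, 0], [0.003, 0, 0, 0], [0.003, 0, 0, 0]],
])

```text
time: 9.77
tool_pos: [617.1, 180.2, 86.7]
tcp_rot: [-1.625, 1.552, 2.989]
contact_force: [0.3, 0.7, -3.0]
grip_width: 25.7
```

```bash
python3 -c "
from h import *
plan(617.2,180.2,80,-5.7)"
```

```text
t9.77 tcp [617.1 180.2  86.7] jawang -5.7 tilt 1.06 q6 0.26 F [ 0.3  0.7 -3. ] w 25.7 | shift [0.0067 0.0003 0.    ] turn 0.0 calls 0.03
```

No contact yet, though the spigot should now be about 2 mm below the rim. I'll go on gently.

step_arm([
  [[0.001, 0, 0, 0], [0.002, 0, 0, 0], [0.003, 0, 0, 0], [0.004, 0, 0, 0], [0.004, 0, 0, 0]],
])

```text
time: 10.18
tool_pos: [617.1, 180.3, 82.6]
tcp_rot: [-1.632, 1.553, 2.981]
contact_force: [1.0, 0.1, -3.2]
grip_width: 26.0
```

step_arm([
  [[0.001, 0, 0, 0], [0.002, 0, 0, 0], [0.003, 0, 0, 0], [0.004, 0, 0, 0], [0.004, 0, 0, 0]],
])

```text
time: 10.6
tool_pos: [617.1, 180.3, 78.4]
tcp_rot: [-1.635, 1.553, 2.979]
contact_force: [1.1, 0.1, -2.7]
grip_width: 25.4
```

step_arm([
  [[0.001, 0, 0, 0], [0.002, 0, 0, 0], [0.003, 0, 0, 0], [0.004, 0, 0, 0], [0.005, 0, 0, 0]],
])

```text
time: 11.02
tool_pos: [617.1, 180.3, 73.3]
tcp_rot: [-1.637, 1.553, 2.976]
contact_force: [1.6, 0.6, -1.6]
grip_width: 25.7
```

step_arm([
  [[0.001, 0, 0, 0], [0.002, 0, 0, 0], [0.003, 0, 0, 0], [0.004, 0, 0, 0], [0.004, 0, 0, 0]],
])

```text
time: 11.43
tool_pos: [617.1, 180.3, 69.1]
tcp_rot: [-1.639, 1.553, 2.974]
contact_force: [1.4, 1.4, -2.6]
grip_width: 25.7
```

step_arm([
  [[0.001, 0, 0, 0], [0.002, 0, 0, 0], [0.0025, 0, 0, 0], [0.003, 0, 0, 0], [0.003, 0, 0, 0]],
])

```text
time: 11.85
tool_pos: [617.1, 180.3, 66.1]
tcp_rot: [-1.641, 1.553, 2.972]
contact_force: [1.7, 0.0, -2.3]
grip_width: 25.7
```

step_arm([
  [[0.0005, 0, 0, 0], [0.001, 0, 0, 0], [0.001, 0, 0, 0], [0.001, 0, 0, 0], [0.001, 0, 0, 0]],
])

```text
time: 12.27
tool_pos: [617.0, 180.3, 65.0]
tcp_rot: [-1.638, 1.553, 2.975]
contact_force: [0.9, 0.7, -2.4]
grip_width: 25.5
```

step_arm([
  [[0.0005, 0, 0, 0], [0.001, 0, 0, 0], [0.001, 0, 0, 0], [0.001, 0, 0, 0], [0.001, 0, 0, 0]],
])

```text
time: 12.68
tool_pos: [617.1, 180.3, 64.8]
tcp_rot: [-1.645, 1.554, 2.968]
contact_force: [-1.5, 0.5, 5.5]
grip_width: 25.4
```

Contact came at TCP z=64.8, as expected for home, and the force rose only about 8 N. Releasing now, then lifting and looking.

step_arm([
  [[0, 0, 0, 0], [0, 0, 0, 0], [0, 0, 0, 0], [0, 0, 0, 0], [0, 0, 0, 0]],
], jaw=0.42)

```text
time: 13.1
tool_pos: [616.9, 180.3, 64.5]
tcp_rot: [-1.635, 1.553, 2.978]
contact_force: [-0.8, 0.8, 0.3]
grip_width: 51.7
```

step_arm([
  [[-0.01, 0, 0, 0], [-0.03, 0, 0, 0], [-0.06, 0, 0, 0], [-0.09, 0, 0, 0], [-0.12, 0, 0, 0]],
])

```text
time: 13.52
tool_pos: [618.9, 179.9, 186.4]
tcp_rot: [-1.637, 1.553, 2.976]
contact_force: [0.5, 1.0, -0.1]
grip_width: 53.2
```

step_arm([
  [[-0.02, 0, 0.03, 0], [-0.04, 0, 0.06, 0], [-0.06, 0, 0.08, 0], [-0.06, 0, 0.08, 0], [-0.06, 0, 0.08, 0]],
])

```text
time: 13.93
tool_pos: [612.5, 99.4, 248.2]
tcp_rot: [-1.704, 1.556, 2.907]
contact_force: [0.6, 0.5, 0.0]
grip_width: 53.5
```

```bash
python3 - <<'E'
from h import *
c=cam('wrist'); save(c,'w4.png'); P=cloud(c); z=P[...,2]; hsv=cv2.cvtColor(c['color'],cv2.COLOR_RGB2HSV)
b=(hsv[...,0]>95)&(hsv[...,0]<130)&(hsv[...,1]>90)&(np.hypot(P[...,0]-616,P[...,1]-179)<45)
Q=P[b&(z>50)]; A=np.c_[Q[:,:2]-[616,179],np.ones(len(Q))]
from scipy.optimize import least_squares
f=least_squares(lambda p:A@p-Q[:,2],[0,0,55],loss='soft_l1'); print('flange plane',f.x.round(4),len(Q),cv2.minEnclosingCircle(Q[:,:2].astype(np.float32)))
k=(abs(z-45)<5)&(np.hypot(P[...,0]-613,P[...,1]-142)<90); print('block z',np.median(z[k]))
# handle
h=(z>78)&(z<110)&(P[...,1]<40)&(P[...,1]>-170)&(abs(P[...,0]-605)<60); X=P[h]
print('handle',h.sum()); 
if h.sum()>50: print(cv2.fitLine(X[:,:2].astype(np.float32),cv2.DIST_HUBER,0,.01,.01).ravel(),X.min(0),X.max(0))
plan(640,-50,200,-5.7)
E
```

```text
flange plane [ 9.00000e-04 -2.40000e-03  5.45052e+01] 1607 ((615.8715209960938, 179.33924865722656), 27.81241226196289)
block z 44.50243083451118
handle 1511
[ 2.938761e-02 -9.995681e-01  6.114056e+02 -2.262559e+01] [599.52282325 -97.12659972  87.46350496] [624.84836746  39.98592688 105.22221767]
t13.98 tcp [611.9 100.3 246.6] jawang -5.7 tilt 1.00 q6 0.14 F [-0.6  0.2 -0.8] w 53.4 | shift [0.0456 0.0438 0.1468] turn -0.0 calls 0.77
```

View pics/w4.png

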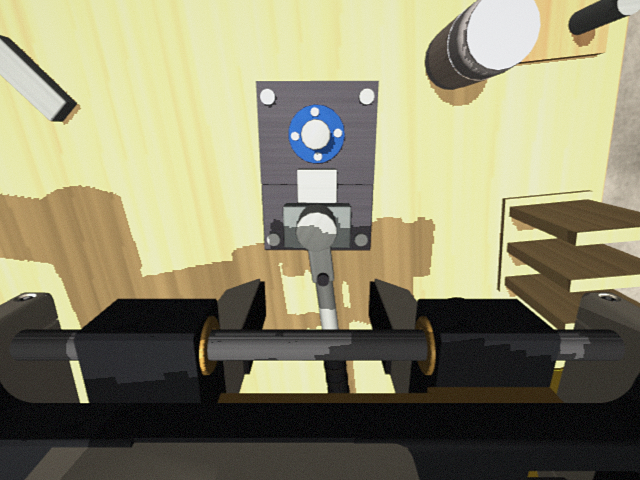

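The plug is home: flange top z=54.5, 10.0 mm above the block top (44.5), level to 0.003, centre within 0.6 mm of the bore. The handle is straight along (0.029,-1.0), putting the grip at about (613,-85). Moving above the grip.

step_arm([
  [[0, 0.004, 0.037, 0], [0, 0.008, 0.074, 0], [0, 0.012, 0.111, 0], [0, 0.016, 0.148, 0], [0, 0.02, 0.184, 0]],
])

```text
time: 14.4
tool_pos: [613.0, -84.8, 244.3]
tcp_rot: [-1.698, 1.551, 2.916]
contact_force: [0.8, -0.1, 0.3]
grip_width: 53.3
```

step_arm([
  [[0.02, 0, 0, -3], [0.05, 0, 0, -7], [0.08, 0, 0, -7], [0.09, 0, 0, -7], [0.09, 0, 0, -7]],
])

```text
time: 14.82
tool_pos: [609.2, -82.8, 150.2]
tcp_rot: [-1.838, 1.542, 2.899]
contact_force: [0.5, -0.2, 0.4]
grip_width: 53.5
```

```bash
python3 -c "
from h import *
plan(613.5,-85,72,1.7)
P=cloud(cam('scene'));z=P[...,2];h=(z>80)&(z<108)&(P[...,1]<40)&(P[...,1]>-175)&(abs(P[...,0]-610)<25);X=P[h];print(cv2.fitLine(X[:,:2].astype(np.float32),cv2.DIST_HUBER,0,.01,.01).ravel(),X.max(0),X.min(0),len(X))"
```

```text
t14.82 tcp [609.2 -82.8 150.2] jawang 1.4 tilt 1.64 q6 -0.28 F [ 0.5 -0.2  0.4] w 53.5 | shift [0.0781 0.0064 0.0029] turn -0.3 calls 0.38
[ 3.5301697e-02 -9.9937671e-01  6.2038983e+02 -6.8198952e+01] [629.28742796  39.92020608 104.97640869] [ 603.24730798 -166.4670989    82.13777207] 1106
```

step_arm([
  [[0.01, 0.006, 0.002, 0], [0.03, 0.006, 0.002, 0], [0.05, 0.006, 0.002, 0], [0.07, 0.006, 0.002, 0], [0.078, 0.006, 0.002, 0]],
])

```text
time: 15.28
tool_pos: [614.8, -84.1, 73.2]
tcp_rot: [-1.836, 1.545, 2.901]
contact_force: [-0.7, -0.2, 0.3]
grip_width: 53.4
```

```bash
python3 -c "
from h import *
plan(613.5,-85,72,1.7)"
```

```text
t15.28 tcp [614.8 -84.1  73.2] jawang 1.5 tilt 1.45 q6 -0.28 F [-0.7 -0.2  0.3] w 53.4 | shift [ 0.0012 -0.0013  0.0009] turn -0.2 calls 0.01
```

step_arm([
  [[0, -0.003, 0, 0], [0, -0.006, 0, 0], [0, -0.009, 0, 0], [0, -0.012, 0, 0], [0, -0.014, 0, 0]],
])

```text
time: 15.7
tool_pos: [601.1, -84.7, 74.8]
tcp_rot: [-1.835, 1.547, 2.903]
contact_force: [-0.2, 0.2, 0.4]
grip_width: 53.5
```

step_arm([
  [[0, -0.004, -0.0005, 1.4], [0, -0.009, -0.001, 2.8], [0, -0.013, -0.0015, 4.2], [0, -0.018, -0.002, 5.6], [0, -0.022, -0.003, 7]],
])

```text
time: 16.12
tool_pos: [578.7, -82.3, 75.5]
tcp_rot: [-1.705, 1.548, 2.908]
contact_force: [3.4, -1.7, -0.7]
grip_width: 53.2
```

step_arm([
  [[0, -0.004, -0.0005, 1.4], [0, -0.009, -0.001, 2.8], [0, -0.013, -0.0015, 4.2], [0, -0.018, -0.002, 5.6], [0, -0.022, -0.003, 7]],
])

```text
time: 16.53
tool_pos: [556.6, -77.1, 76.0]
tcp_rot: [-1.574, 1.548, 2.914]
contact_force: [1.2, -1.4, -2.0]
grip_width: 53.1
```

```bash
cat > hd.py <<'E'
from h import *
import sys
c=cam('wrist'); P=cloud(c); z=P[...,2]
if len(sys.argv)>1: save(c,sys.argv[1])
N=np.array([607.9,95.1]); r=np.hypot(P[...,0]-N[0],P[...,1]-N[1])
def ang(lo,hi,zlo):
    m=(z>zlo)&(z<108)&(r>lo)&(r<hi)&(P[...,1]<85)&(P[...,0]<640); X=P[m]
    if m.sum()<20: return None
    l=cv2.fitLine(X[:,:2].astype(np.float32),cv2.DIST_HUBER,0,.01,.01).ravel(); d=l[:2]*(-1 if l[1]>0 else 1)
    C=X[:,:2].mean(0)-N; return m.sum(),'line %.1f'%np.degrees(np.arctan2(d[1],d[0])),'ray %.1f'%np.degrees(np.arctan2(C[1],C[0]))
print('arm',ang(24,42,85)); print('bar',ang(58,110,85))
o=bot.get_obs(); R=Ro.from_euler('xyz',o['tcp_rot']).as_matrix(); d=o['tool_pos'][:2]-N
print('tcp rel r %.1f ang %.1f'%(np.hypot(*d),np.degrees(np.arctan2(d[1],d[0]))),'Ftool',(R.T@o['contact_force']).round(1)); plan(613,-85,72,None)
j=(abs(z-55)<8)&(r<75)&(r>40)&(P[...,1]>95); print('jaw max dist',j.sum())
E
python3 hd.py
```

```text
arm None
bar (np.int64(7086), 'line -102.2', 'ray -102.4')
tcp rel r 179.6 ang -106.8 Ftool [1.1 1.3 0.9]
t16.58 tcp [555.9 -76.8  76. ] jawang -12.9 tilt 1.36 q6 -0.05 F [ 1.  -1.2 -1.2] w 53.0 | shift [ 0.0026  0.0576 -0.0048] turn 0.0 calls 0.28
jaw max dist 0
```

step_arm([
  [[0.001, -0.003, -0.0005, 1], [0.002, -0.006, -0.001, 2], [0.003, -0.009, -0.001, 3], [0.004, -0.012, -0.0015, 4], [0.004, -0.015, -0.002, 5]],
])

```text
time: 17.0
tool_pos: [541.5, -71.5, 72.3]
tcp_rot: [-1.479, 1.547, 2.919]
contact_force: [2.2, -0.4, 1.3]
grip_width: 53.6
```

step_arm([
  [[0, -0.001, 0, 0.3], [0, -0.002, 0, 0.6], [0, -0.003, 0, 0.9], [0, -0.004, 0, 1.2], [0, -0.005, -0.0005, 1.5]],
])

```text
time: 17.42
tool_pos: [536.8, -69.5, 72.5]
tcp_rot: [-1.447, 1.547, 2.924]
contact_force: [3.0, -1.7, 2.2]
grip_width: 52.9
```

step_arm([
  [[0, -0.001, 0, 0.3], [0, -0.002, 0, 0.6], [0, -0.003, 0, 0.9], [0, -0.004, 0, 1.2], [0, -0.005, -0.0005, 1.5]],
])

```text
time: 17.83
tool_pos: [532.2, -67.4, 72.5]
tcp_rot: [-1.414, 1.547, 2.931]
contact_force: [1.8, -2.0, 1.4]
grip_width: 53.2
```

step_arm([
  [[0, -0.001, 0, 0.3], [0, -0.002, 0, 0.6], [0, -0.003, 0, 0.9], [0, -0.004, 0, 1.2], [0, -0.005, -0.0005, 1.5]],
])

```text
time: 18.25
tool_pos: [527.5, -65.2, 72.6]
tcp_rot: [-1.378, 1.547, 2.94]
contact_force: [2.3, -0.6, 0.3]
grip_width: 53.8
```

step_arm([
  [[0, -0.001, 0, 0.3], [0, -0.002, 0, 0.6], [0, -0.003, 0, 0.9], [0, -0.004, 0, 1.2], [0, -0.005, -0.0005, 1.5]],
])

```text
time: 18.67
tool_pos: [523.0, -62.9, 72.7]
tcp_rot: [-1.343, 1.547, 2.948]
contact_force: [2.3, -1.3, 1.2]
grip_width: 53.5
```

step_arm([
  [[0, -0.001, 0, 0.3], [0, -0.002, 0, 0.6], [0, -0.003, 0, 0.9], [0, -0.004, 0, 1.2], [0, -0.005, -0.0005, 1.5]],
])

```text
time: 19.08
tool_pos: [521.5, -61.5, 73.7]
tcp_rot: [-1.254, 1.554, 3.011]
contact_force: [11.1, -5.9, -2.2]
grip_width: 53.0
```

```bash
python3 hd.py w5.png
```

```text
arm None
bar (np.int64(7397), 'line -114.4', 'ray -114.5')
tcp rel r 178.9 ang -118.9 Ftool [ 2.2 11.5 -0.6]
t19.13 tcp [521.5 -61.6  73.7] jawang -25.7 tilt 0.94 q6 0.19 F [10.6 -4.5 -2.4] w 53.2 | shift [ 0.0002  0.0927 -0.0185] turn 0.0 calls 0.45
jaw max dist 0
```

View pics/w5.png

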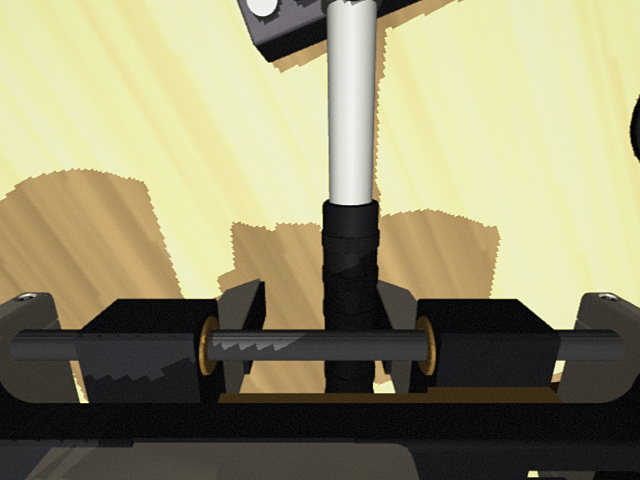

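Nut stopped: the bar is at -114.4° (0.456 rad from the start) and the push is about 11.5 N, so the hinge is about to give. Pushing on in small calls.

step_arm([
  [[0, -0.003, 0, 0.3], [0, -0.005, 0, 0.6], [0, -0.006, 0, 0.9], [0, -0.007, 0, 1.2], [0, -0.008, 0, 1.5]],
])

```text
time: 19.55
tool_pos: [517.0, -59.2, 74.4]
tcp_rot: [-1.09, 1.561, -3.136]
contact_force: [10.3, -3.5, -4.1]
grip_width: 53.4
```

```bash
python3 hd.py
```

```text
arm None
bar (np.int64(7337), 'line -117.2', 'ray -115.5')
tcp rel r 179.1 ang -120.6 Ftool [ 3.4  9.6 -2.3]
t19.60 tcp [516.7 -59.   74.4] jawang -27.2 tilt 0.59 q6 0.22 F [ 9.5 -2.4 -3.5] w 53.4 | shift [ 0.0014  0.0975 -0.021 ] turn 0.0 calls 0.48
jaw max dist 0
```

step_arm([
  [[0, -0.004, 0, 0.5], [0, -0.006, 0, 1], [0, -0.007, 0, 1.5], [0, -0.008, 0, 2], [0, -0.008, 0, 2]],
])

```text
time: 20.02
tool_pos: [511.8, -56.0, 74.7]
tcp_rot: [-0.844, 1.565, -2.926]
contact_force: [10.6, -1.9, -5.7]
grip_width: 52.7
```

```bash
python3 hd.py
```

```text
arm None
bar (np.int64(7289), 'line -120.1', 'ray -116.6')
tcp rel r 179.1 ang -122.4 Ftool [ 4.8  8.9 -3.6]
t20.07 tcp [511.9 -56.   74.7] jawang -29.2 tilt 0.31 q6 0.26 F [ 9.5 -1.2 -4.9] w 53.5 | shift [ 0.0022  0.1024 -0.0241] turn 0.0 calls 0.51
jaw max dist 0
```

step_arm([
  [[0, -0.004, 0, 0.5], [0, -0.006, 0, 1], [0, -0.006, 0, 1], [0, -0.006, 0, 1], [0, -0.006, 0, 1]],
])

```text
time: 20.48
tool_pos: [508.6, -53.9, 74.9]
tcp_rot: [0.116, 1.568, -1.983]
contact_force: [10.6, -2.4, -4.8]
grip_width: 53.1
```

```bash
python3 hd.py
```

```text
arm None
bar (np.int64(7269), 'line -121.9', 'ray -117.3')
tcp rel r 179.1 ang -123.7 Ftool [ 5.8 10.2 -2.1]
t20.53 tcp [508.5 -53.9  74.8] jawang -30.3 tilt 0.16 q6 0.28 F [ 9.9 -3.3 -5.8] w 53.3 | shift [ 0.0028  0.1059 -0.0258] turn 0.0 calls 0.52
jaw max dist 0
```

The bend is about 0.13 rad (bar -121.9°, against -114.4° straight). Backing off until the fingers are centred on the straightened handle.

step_arm([
  [[0, 0.005, 0, 0], [0, 0.01, 0, 0], [0, 0.016, 0, 0], [0, 0.022, 0, 0], [0, 0.028, 0, 0]],
])

```text
time: 20.95
tool_pos: [531.8, -67.9, 74.4]
tcp_rot: [-0.606, 1.566, -2.705]
contact_force: [-1.0, 0.0, -0.3]
grip_width: 53.2
```

```bash
python3 hd.py w6.png
```

```text
arm None
bar (np.int64(7305), 'line -114.0', 'ray -113.8')
tcp rel r 180.0 ang -114.6 Ftool [-0.2  1.9  0.5]
t21.00 tcp [533.  -68.6  74.5] jawang -30.3 tilt 0.20 q6 0.26 F [ 1.4 -1.4  0.2] w 53.4 | shift [ 0.0024  0.0773 -0.0262] turn 0.0 calls 0.39
jaw max dist 0
```

The handle is straight again at -114.0° and force is near zero. Lifting clear.

step_arm([
  [[-0.01, 0, 0, 0], [-0.03, 0, 0, 0], [-0.06, 0, 0, 0], [-0.09, 0, 0, 0], [-0.12, 0, 0, 0]],
])

```text
time: 21.42
tool_pos: [532.2, -68.0, 196.2]
tcp_rot: [-0.555, 1.566, -2.655]
contact_force: [1.2, -0.3, -0.1]
grip_width: 53.6
```

step_arm([
  [[-0.02, 0, 0.03, 0], [-0.05, 0, 0.06, 0], [-0.08, 0, 0.09, 0], [-0.08, 0, 0.12, 0], [-0.08, 0, 0.12, 0]],
])

```text
time: 21.83
tool_pos: [470.0, -175.1, 279.3]
tcp_rot: [0.211, 1.565, -1.892]
contact_force: [0.7, -0.3, -0.1]
grip_width: 53.5
```

```bash
python3 - <<'E'
from h import *
N=np.array([607.9,95.1]);u=np.array([.0997,.995])
for n in('top','scene','wrist'):
    c=cam(n); P=cloud(c); z=P[...,2]; hsv=cv2.cvtColor(c['color'],cv2.COLOR_RGB2HSV)
    if n=='top': save(c,'top2.png')
    b=(hsv[...,0]>95)&(hsv[...,0]<130)&(hsv[...,1]>90)&(np.hypot(P[...,0]-616,P[...,1]-179)<45)&(z>40)
    s=(P[...,:2]-N)@u; w=(P[...,:2]-N)@np.array([.995,-.0997])
    j=(abs(w)<15)&(s>40)&(s<75)&(z>49)&(z<64)&~b
    r=np.hypot(P[...,0]-N[0],P[...,1]-N[1]); h=(z>85)&(z<108)&(r>60)&(r<250)&(P[...,1]<50); X=P[h]
    print(n,'flange z',np.nanmedian(z[b]) if b.any() else None,b.sum(),'jaw',j.sum(),np.percentile(s[j],[95,99]) if j.sum()>5 else None)
    if h.sum()>50:
        l=cv2.fitLine(X[:,:2].astype(np.float32),cv2.DIST_HUBER,0,.01,.01).ravel(); print('  handle',np.degrees(np.arctan2(-abs(l[1]),l[0]*(-1 if l[1]>0 else 1))))
plan(600,100,200)
E
```

```text
top flange z 56.0087026423632 190 jaw 140 [74.02721871 74.86055028]
  handle -115.37
scene flange z 54.987978555699044 262 jaw 100 [73.91359912 74.50096856]
  handle -113.871056
wrist flange z None 0 jaw 0 None
  handle -113.9534
t21.98 tcp [ 471.4 -170.9  276.7] jawang -30.4 tilt 0.28 q6 0.03 F [ 1.2 -0.2  0.4] w 53.3 | shift [ 0.0757 -0.0257 -0.299 ] turn 0.0 calls 1.49
```

View pics/top2.png

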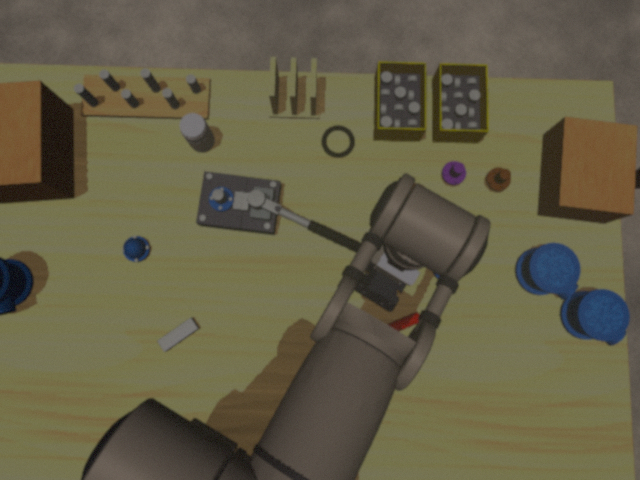

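The top view shows the plug seated at (220,198) with the jaw against its flange. The handle is straight and turned, with its grip end at about (355,245), and the visible bystanders are where they were. The arm is clear, so I'm handing in.

```bash
python3 -c "
from h import *
print(bot.get_obs()['contact_force'].round(1)); print(bot.close_job())"
```

```text
[ 1.2 -0.2  0.4]
the job is handed in; nothing more can be done
None
```

The plug is set home in the bore, the wrench has been turned to its click, and the job is handed in at about 22 s; no verdict was reported.

- **Plug:** it went in with a contact force of about 8 N. After release, its flange top measured 10.0 mm above the block top, level to 0.003 rad, and within 0.6 mm of the bore axis.
- **Wrench:** the nut turned clockwise about 0.45 rad and stopped at roughly 12 N. I pushed the hinge to about 0.13 rad of bend, estimated from the bar's direction, then backed off and lifted clear.
- **Last checks:** the handle lay at -113.9° in the scene and wrist views, against -114.4° when the nut stopped, so it is straight and the nut held. The top view read -115.4°, within that view's noise. The flange measured z = 55.0 (scene) and 56.0 (top), against 54.5 in the earlier wrist view. The tool force was about 1 N, which is sensor noise.
- **Not confirmed:** I could not measure the jaw's position, because the filter caught the flange instead. I inferred that it is closed from the nut stopping dead and the handle staying put. In the last top view the arm hid the union and part of the screwdriver. The arm never went near either, and the other bystanders looked unmoved.

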